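Start the glue warmer: hang the pail, fit the knob, hold it in

TASK

Get the glue warmer going: hang the lidded glue pail by its handle on the warmer's twin hook and let go of it, so that it hangs there freely over the hot plate. Then fit the loose black knob on the D-shaped shaft of the control box, with its flat matching the shaft's flat, push it fully home, and press it right down against its spring (the warmer only starts while it is held in): finish while still holding the knob pressed down, do not let go. Leave the spool, jar, brush and hammer where they are.

Things in the scene. Friction and masses are not known exactly. Their poses are not given: they have to be found in the camera images.
- pail: steel glue pail on the table, 0.11 to 0.21 kg, 96 mm across its flat red lid, 57 mm high, closed. Origin: centre of its underside, z up. A rigid bail of 8 mm wire stands over it in its y-z plane: uprights at y = -50 and +50 mm, joined by a level bar along y, centre line 115 mm above the underside.
- pail_grip (a point): centre of the bail's bar, 115 mm above the pail's underside; axes as the pail's (bar along y). The middle 30 mm of the bar is a wooden grip 13 mm thick; bare wire on both sides of it.
- warmer: glue warmer, fixed: grey box, x -70 to +110 mm, 150 mm wide in y, 40 mm high. Origin on the table under the hot plate's centre. Twin hook: two prongs of 8 mm rod at y = -32 and +32 mm. Each is a post at x = +85 mm, 185 mm high, slopes forward and down to its low point at x = 0 (centre line 167 mm high), then turns up to a tip at x = -30 mm (top 191 mm high). Nothing joins the prongs.
- hook_seat (a point): where the bail bar's centre lies when hung: midway between the prongs at their low point, 175 mm above the table; axes as the warmer's (-x: the open side with the upturned tips). The bar lies across both prongs along y (either way round), grip between the prongs, bare wire on them; the pail's underside is then 60 mm above the table, 15 mm above the plate.
- knob: loose black twelve-sided knob on the table, bore down, 60 g, 34 mm high, 40 mm across flats; the flats face 15, 45, 75 ... degrees from its x axis. Origin: centre of its underside, z up. D-bore open below: 22 mm deep, round part 16 mm in diameter, flat 4 mm from the axis on the +x side. A white line on top points to +x, the side of the flat.
- bore_roof (a point): closed end of the knob's bore, on its axis, 22 mm above the knob's underside; axes as the knob's.
- control: control box, fixed: white 130 x 120 mm, its top plate 70 mm above the table. Origin: centre of its underside. The shaft stands upright at its centre. A red line on the top plate points from the shaft to +x, the side of the shaft's flat.
- shaft_tip (a point): top of the upright brass D-shaft, on its axis, 32 mm above the top plate (102 mm above the table) when not pressed; 14 mm in diameter, flat 3.3 mm from the axis on its +x side, 2.5 mm chamfer round the tip. It does not turn. x axis: towards the flat. With the knob fully home its bore roof rests on this point.
- shaft (a joint): how far the shaft is pressed down, in m: 0 free, 0.006 at the stop; a spring pushes it up with 3 N at 0 and 9 N at the stop, so it comes back when let go.
- spool: bystander: thread spool, 40 mm in diameter, 46 mm high, red thread. Origin: centre of its underside.
- jar: bystander: amber jar, 54 mm in diameter, 60 mm high. Origin: centre of its underside.
- brush: bystander: glue brush, 200 mm long, lying along its x. Origin: middle of its underside.
- hammer: bystander: hammer, 260 mm long, lying along its x. Origin: middle of its underside.
There are look-alikes about, which are no part of the job. Several things have the shape of the pail; the one meant has the colours described above.

How it is judged:
On the way, in this order (a step that is already met when the one before it is completed fails the run):
1. the pail hangs on both prongs of the hook, let go of (x of pail_grip in the frame of hook_seat between -0.03 and 0.03 m and y of pail_grip in the frame of hook_seat between -0.015 and 0.015 m and z of pail_grip in the frame of hook_seat between -0.006 and 0.02 m and angle between pail's own z axis and vertical below 0.25 rad and contact force between pail and warmer above 0.3 N and contact force between the fingers and pail below 0.1 N), for 0.2 s.
2. the knob is fully home on the D-shaft (horizontal distance between bore_roof and shaft_tip below 0.003 m and z of bore_roof in the frame of shaft_tip between -0.004 and 0.0035 m and angle between the x axis of knob and the x axis of shaft_tip, either way round below 0.2 rad), for 0.1 s.
At the end, for the whole second after the job is handed in: Pail hangs on both prongs, untouched, at rest (bar within 30 mm along, 15 mm across, 6 mm below the seat, tilt < 0.25 rad); knob home (bore roof within 3.5 mm of shaft tip, 3 mm sideways, flats within 0.2 rad); fingers on knob, shaft held pressed in over 4 of its 6 mm (all of step 1 and all of step 2 and contact force between the arm and pail below 0.1 N and linear speed of pail below 0.1 m/s and value of joint shaft above 0.004 m and contact force between the fingers and knob above 1 N); the arm keeps its last pose, push and grip.
It fails at once if spool, jar, brush or hammer shifted by more than 40 mm (distance of any of spool, jar, brush, hammer from where it was at the start of the episode above 0.04 m).
It also fails if it takes over 58 s, if anything falls off the work surface, if the arm or the gripper's body presses on something with over 40 N, if the wrist force passes 120 N, or if a joint passes its speed limit or range.

ROBOT

A 7-joint arm with a two-finger parallel gripper is mounted at the origin on the work surface. World frame = base frame: x ahead of the robot, y to its left, z up, the work surface at z = 0. Lengths are in m, angles in rad, forces in N, time in s.
With the tool pointing down it reaches from about 0.425 to 0.875 m from the base axis. Payload 8.4 kg.
Tool frame: the origin (TCP) lies midway between the tips of the shut fingers; the grasp point (between the pads) lies 19 mm behind it; z points along the fingers, y is the line along which they close (so a half turn about z gives the same grasp; the last joint's range is limited). The gripper opens to 87 mm and grips with 3 to 60 N. Pads are 19 mm wide; open, the fingers measure 117 mm over their backs; the gripper's body (75 mm by 190 mm) begins 51 mm behind the grasp point.
Start: joints at [1.243, 0.333, 0.04, 1.465, -0.013, 1.343, -0.059], TCP at [0.147, -0.633, 0.223] pointing down, gripper open.
Joint ranges: [-2.58, 2.58], [-0.38, 2.09], [-1.3, 1.39], [0.25, 2.4], [-1.5, 4.64], [0.08, 2.09], [-2.65, 2.65]. Speed limits (rad/s): [2.22, 2.22, 2.79, 2.79, 3.14, 3.14, 3.14].

INTERFACE

Orientations are given as a unit quaternion [w, x, y, z].
In Python, from plant import monitor, viewer, ticket gives the robot as it stands.
- The arm moves only by the shell command python3 -m inch 'ROWS' [OPENING] [FORCE]. ROWS is a JSON object whose one key "increments" holds a list of rows, each an object of numbers: "x", "y", "z": the shift along the world's x, y, z in units of 40 mm (1.0 is 40 mm); "spin": the turn about the world's z in units of 6 degrees (1.0 is 6 degrees). A call has 1 to 20 rows; each row shifts and turns the commanded pose from where the row before left it; what a row does not reach is not made up. A row lasts 1/12 s, in which the tool goes at most 41.7 mm and 7.16 degrees, less where a joint would pass 70% of its speed; a pose out of reach is approached as far as the arm can. A call is refused whole if a number of a shift passes 1 or a number of a turn 1, either way. A call with a gripper value outside its range is refused whole. OPENING is the opening, from 0 (shut) to 1 (fully open), set as the call begins (- or left out, the last holds). The fingers move at their own pace and stop on an object; FORCE is the grip in N (left out, the last holds). Time passes only in rows, so rows that do not move let the fingers close. It gives the time, the measured TCP pose, the force, the opening and the grip force at its end, in the units of the state.
- monitor.get_obs(): the state, without advancing time (a new reading comes with each control period).
- viewer.snapshot(name): name is "scene" or "top"; returns a dict with "image" (480x640x3 uint8, red, green, blue), "range_z" (480x640 float32, m along the optical axis (not along the pixel's ray), 0 where there is no reading), "vertical_fov" (degrees; the focal length in pixels is half the picture's height over the tangent of half this angle, whatever the lens; pixels are square), "cx", "cy" (the principal point, pixels), "R" (3x3) and "t" (3): a world point X has camera coordinates R X + t. Camera axes: x right, y down, z forward; pixel columns grow to the right and rows downward; lengths in m; the calibration is good to about 2 mm. A picture is of the moment at which its call begins.
- ticket.finish_job(): hands the job in; it is judged then, once.
The state is a dict: "time_s": time; "joint_pos": joint angles; "qd": joint speeds; "tau": joint torques, N m; "tool_pos": TCP position; "orientation": TCP orientation; "force": force on the tool from outside, world axes, zero at the start; "ft_torque": the same for the moment, N m; "width": finger opening in m; "grasp_force": force on a finger pad.
Only numpy, scipy, OpenCV 4.12 (cv2) and the standard library are available. Lean on these libraries where they do the work, as an engineer would, in place of code of your own. Each camera call takes 0.05 s, during which the arm holds its last target. There are 200 camera calls.

## Working session

There is one attempt and no reset: what is moved stays moved. The work goes in short steps, Python scripts to look and compute and a shell command to move; the robot and the scene stay as the last step left them, time stands still between calls to the robot, and variables do not carry over. Pictures are saved under pics/ and viewed, at most 10 in all, crops included, and the job is handed in when it is done.

```bash
mkdir -p pics
cat > h.py <<'E'
import numpy as np, cv2
from plant import monitor, viewer, ticket
def snap(n):
    s=viewer.snapshot(n); s['f']=240/np.tan(np.radians(s['vertical_fov'])/2); return s
def pts(s):
    v,u=np.mgrid[0:480,0:640]; z=s['range_z']
    c=np.stack([(u-s['cx'])/s['f']*z,(v-s['cy'])/s['f']*z,z],-1)
    return (c-s['t'])@np.asarray(s['R'])
def ray(s,u,v,h):
    R=np.asarray(s['R']);o=-R.T@s['t'];d=R.T@np.array([(u-s['cx'])/s['f'],(v-s['cy'])/s['f'],1])
    return o+d*(h-o[2])/d[2]
def proj(s,X):
    c=np.asarray(s['R'])@X+s['t'];return c[:2]/c[2]*s['f']+[s['cx'],s['cy']]
E
python3 - <<'E'
from h import *
import pickle
for n in('top','scene'):
    s=snap(n);pickle.dump(s,open(n+'0.pkl','wb'));cv2.imwrite(f'pics/{n}0.png',s['image'][:,:,::-1])
    R=np.asarray(s['R']);print(n,s['vertical_fov'],s['cx'],s['cy'],-R.T@s['t'],R[2])
print(monitor.get_obs())
E
```

```text
top 46.41800514653449 320.0298424239098 238.1180340636163 [0.41723209 0.00234569 1.3237392 ] [ 0.07353709  0.02337519 -0.9970185 ]
scene 51.88133287920996 306.080098120601 235.34648668281952 [ 1.16595931 -0.52152759  0.69251194] [-0.65868101  0.51492675 -0.54862535]
{'time_s': 0.1, 'joint_pos': array([ 1.24278925,  0.33387168,  0.03987268,  1.46618082, -0.01337383,
        1.34327369, -0.05851126]), 'qd': array([-2.05337593e-03, -7.83442655e-04, -4.71030274e-04, -3.75747026e-03,
       -1.02686319e-03, -1.09349597e-05, -1.12654515e-03]), 'tau': array([ 4.54915222e-03, -6.57811403e+01,  1.34029761e+00, -4.04709542e+01,
       -5.96786267e-02,  4.10282111e-02,  7.77798937e-05]), 'tool_pos': array([ 0.14730246, -0.63266272,  0.22172887]), 'orientation': array([-7.19508738e-04,  9.93463942e-01,  1.14144018e-01, -1.45265284e-04]), 'force': array([-0.20410563,  0.65407331, -0.03527276]), 'ft_torque': array([-0.01050236, -0.02185814, -0.02722701]), 'grasp_force': 0.0, 'width': 0.08725085385759174}
```

View pics/top0.png

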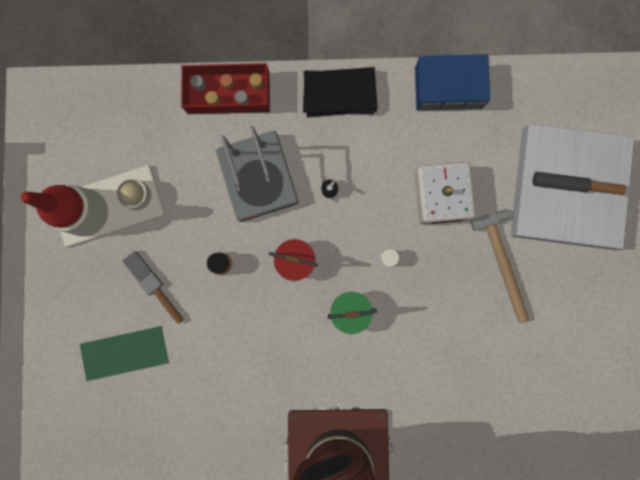

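View pics/scene0.png

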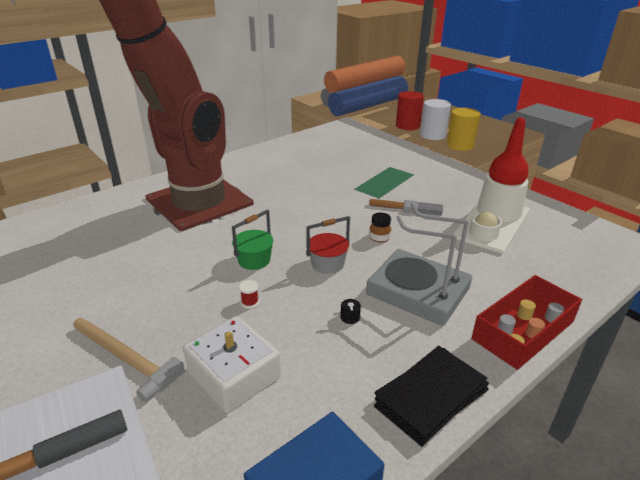

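Candidates, by top-view pixel:
- **Pail shapes:** red-lidded pail (294,260) and green-lidded pail (352,312). The description picks the red one.
- **Black knob-like things:** knob with a white mark (330,188) and black-capped amber jar (219,263). I pick (330,188).
- **Others:** spool (390,258), control (447,190), warmer (258,177). The red cone bottle (60,205) is not a pail.

Next is a close crop of the choices, with the measurements.

```bash
cat > m.py <<'E'
from h import *
import pickle
T=pickle.load(open('top0.pkl','rb'));S=pickle.load(open('scene0.pkl','rb'))
def crop(s,u,v,r,k):
    return cv2.resize(s['image'][v-r:v+r,u-r:u+r,::-1],(k,k),interpolation=cv2.INTER_CUBIC)
a=np.hstack([crop(T,294,260,35,260),crop(T,330,188,18,260),crop(T,447,192,36,260)])
b=np.hstack([crop(S,328,243,35,260),crop(S,350,311,18,260),crop(S,232,355,50,260)])
cv2.imwrite('pics/crop1.png',np.vstack([a,b]))
def show(n,P,m):
    p=P[m];print(n,m.sum(),'c',p.mean(0).round(4),'min',p.min(0).round(3),'max',p.max(0).round(3),'zq',np.percentile(p[:,2],[5,50,95]).round(4))
for n,s,win in(('top',T,dict(lid=(260,230,330,290),knob=(318,175,343,202),ctl=(412,160,478,225),war=(212,125,303,225))),
             ('scene',S,dict(lid=(295,210,360,275),knob=(335,295,366,326),ctl=(180,312,285,408),war=(365,210,475,320)))):
    P=pts(s);I=s['image'].astype(int);hsv=cv2.cvtColor(s['image'],cv2.COLOR_RGB2HSV).astype(int)
    for k,(x0,y0,x1,y1) in win.items():
        w=np.zeros((480,640),bool);w[y0:y1,x0:x1]=1;w&=s['range_z']>0
        H,Sa,V=hsv[...,0],hsv[...,1],hsv[...,2]
        if k=='lid':
            show(n+' redlid',P,w&((H<6)|(H>174))&(Sa>150)&(V>80)&(abs(P[...,2]-.057)<.012))
            show(n+' wood',P,w&(H>5)&(H<20)&(Sa>90)&(P[...,2]>.09))
            show(n+' bail',P,w&(P[...,2]>.105))
        if k=='knob': show(n+' knobtop',P,w&(P[...,2]>.027)); m=w&(P[...,2]>.027)&(V>110);show(n+' white',P,m)
        if k=='ctl':
            m=w&(abs(P[...,2]-.07)<.006);show(n+' plate',P,m)
            q=P[m][:,:2];print(cv2.minAreaRect((q*1000).astype(np.float32)))
            show(n+' shaft',P,w&(P[...,2]>.085));show(n+' redline',P,m&((H<6)|(H>174))&(Sa>120))
        if k=='war':
            m=w&(abs(P[...,2]-.04)<.008);show(n+' box',P,m);print(cv2.minAreaRect((P[m][:,:2]*1000).astype(np.float32)))
            show(n+' prongs',P,w&(P[...,2]>.15))
E
python3 m.py
```

```text
top redlid 1016 c [0.4628 0.0913 0.058 ] min [0.419 0.048 0.05 ] max [0.508 0.135 0.066] zq [0.0537 0.058  0.0618]
top wood 79 c [0.4628 0.0914 0.1212] min [0.455 0.076 0.113] max [0.471 0.107 0.126] zq [0.1168 0.1217 0.1244]
top bail 212 c [0.4621 0.09   0.1199] min [0.446 0.04  0.111] max [0.478 0.141 0.126] zq [0.1156 0.1198 0.124 ]
top knobtop 237 c [0.6287 0.0083 0.0351] min [ 0.61  -0.011  0.028] max [0.649 0.028 0.042] zq [0.0306 0.0349 0.0397]
top white 31 c [0.6338 0.0075 0.0354] min [0.626 0.    0.03 ] max [0.644 0.014 0.042] zq [0.0318 0.0351 0.04  ]
top plate 2744 c [ 0.6088 -0.2542  0.0704] min [ 0.544 -0.317  0.064] max [ 0.677 -0.192  0.076] zq [0.0658 0.0705 0.0746]
((609.23291015625, -254.482177734375), (128.6862030029297, 119.8082275390625), 4.177086353302002)
top shaft 34 c [ 0.6078 -0.2541  0.0999] min [ 0.603 -0.262  0.09 ] max [ 0.613 -0.248  0.11 ] zq [0.091  0.1007 0.1061]m.py:10: RuntimeWarning: Mean of empty slice.
  p=P[m];print(n,m.sum(),'c',p.mean(0).round(4),'min',p.min(0).round(3),'max',p.max(0).round(3),'zq',np.percentile(p[:,2],[5,50,95]).round(4))
  ret = um.true_divide(
Traceback (most recent call last):
  File "m.py", line 25, in <module>
    show(n+' shaft',P,w&(P[...,2]>.085));show(n+' redline',P,m&((H<6)|(H>174))&(Sa>120))
                                         ~~~~^^^^^^^^^^^^^^^^^^^^^^^^^^^^^^^^^^^^^^^^^^^
  File "m.py", line 10, in show
    p=P[m];print(n,m.sum(),'c',p.mean(0).round(4),'min',p.min(0).round(3),'max',p.max(0).round(3),'zq',np.percentile(p[:,2],[5,50,95]).round(4))
                                                        ~~~~~^^^
ValueError: zero-size array to reduction operation minimum which has no identity
```

View pics/crop1.png

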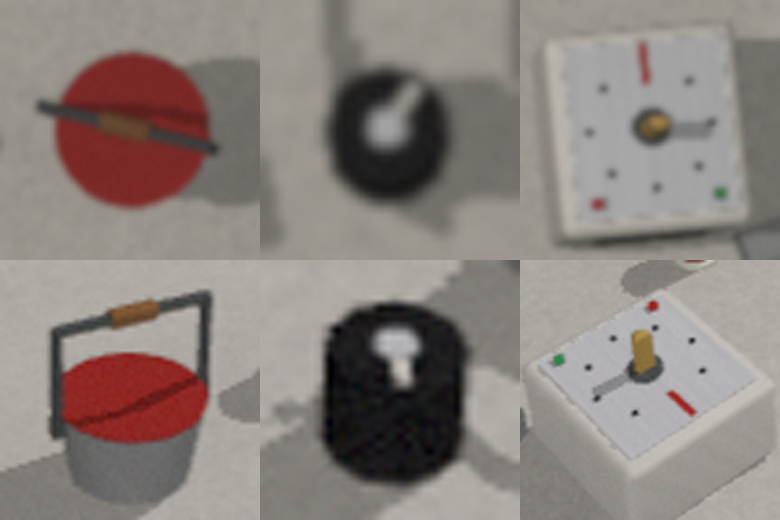

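The crops confirm the choice: a red lid with a wooden grip at (294,260), and a black knob whose white line points up and right in the top view. The control's red line points up (+x) and is slightly turned. I'll fix the threshold and finish measuring.

```bash
sed -i 's/(Sa>120))/(Sa>60))/; s/    p=P\[m\];print/    if not m.any(): print(n,"none");return\n    p=P[m];print/' m.py
cat >> m.py <<'E'
print('--- angles')
def pca(p): 
    p=p[:,:2]-p[:,:2].mean(0);v=np.linalg.svd(p,full_matrices=False)[2][0];return np.degrees(np.arctan2(v[1],v[0])).round(1)
for n,s,bw,kw,cw,pw in(('top',T,(260,230,330,290),(318,175,343,202),(435,162,460,184),(212,120,285,225)),('scene',S,(295,210,360,275),(335,295,366,326),(225,345,265,385),(390,205,475,300))):
    P=pts(s);hsv=cv2.cvtColor(s['image'],cv2.COLOR_RGB2HSV).astype(int);H,Sa,V=hsv[...,0],hsv[...,1],hsv[...,2]
    def box(b): w=np.zeros((480,640),bool);w[b[1]:b[3],b[0]:b[2]]=1;return w
    def rays(m,h): return np.array([ray(s,u,v,h) for v,u in np.argwhere(m)])
    q=rays(box(bw)&(P[...,2]>.108),.117);print(n,'bail ang',pca(q),q.mean(0))
    m=box(bw)&(H>5)&(H<20)&(Sa>90)&(P[...,2]>.09);v,u=np.argwhere(m).mean(0);print('wood px',u,v,'ray@.117',ray(s,u,v,.117),'@.121',ray(s,u,v,.1215))
    m=box(kw)&(V>95)&(P[...,2]>.027)&(np.hypot(P[...,0]-.629,P[...,1]-.008)<.018);q=rays(m,.034);c=rays(box(kw)&(P[...,2]>.03)&(V<255),.034)
    r=q[:,:2]-c[:,:2].mean(0);print('knob c',c[:,:2].mean(0),'mark pts mm/deg');
    far=np.hypot(*r.T)>.008;print(np.degrees(np.arctan2(r[far].mean(0)[1],r[far].mean(0)[0])),far.sum())
    m=box(cw)&((H<8)|(H>172))&(Sa>60);q=rays(m,.07);d=q[:,:2].mean(0)-[.608,-.2542];print('redline',m.sum(),pca(q),q.mean(0),np.degrees(np.arctan2(d[1],d[0])))
    m=box(pw)&(P[...,2]>.155)&(P[...,2]<.21);p=P[m]
    np.save(n+'_prong.npy',p);print('prong pts',m.sum())
E
python3 m.py
```

```text
top redlid 1016 c [0.4628 0.0913 0.058 ] min [0.419 0.048 0.05 ] max [0.508 0.135 0.066] zq [0.0537 0.058  0.0618]
top wood 79 c [0.4628 0.0914 0.1212] min [0.455 0.076 0.113] max [0.471 0.107 0.126] zq [0.1168 0.1217 0.1244]
top bail 212 c [0.4621 0.09   0.1199] min [0.446 0.04  0.111] max [0.478 0.141 0.126] zq [0.1156 0.1198 0.124 ]
top knobtop 237 c [0.6287 0.0083 0.0351] min [ 0.61  -0.011  0.028] max [0.649 0.028 0.042] zq [0.0306 0.0349 0.0397]
top white 31 c [0.6338 0.0075 0.0354] min [0.626 0.    0.03 ] max [0.644 0.014 0.042] zq [0.0318 0.0351 0.04  ]
top plate 2744 c [ 0.6088 -0.2542  0.0704] min [ 0.544 -0.317  0.064] max [ 0.677 -0.192  0.076] zq [0.0658 0.0705 0.0746]
((609.23291015625, -254.482177734375), (128.6862030029297, 119.8082275390625), 4.177086353302002)
top shaft 34 c [ 0.6078 -0.2541  0.0999] min [ 0.603 -0.262  0.09 ] max [ 0.613 -0.248  0.11 ] zq [0.091  0.1007 0.1061]
top redline 25 c [ 0.6262 -0.2429  0.0724] min [ 0.561 -0.255  0.068] max [ 0.663 -0.217  0.075] zq [0.0683 0.0728 0.0751]
top box 4041 c [0.6577 0.1747 0.042 ] min [0.558 0.082 0.032] max [
[... 1631 characters left out ...]
0.187 ]
--- angles
top bail ang -105.8 [0.461664   0.09105614 0.117     ]
wood px 292.0886075949367 258.63291139240505 ray@.117 [0.46296465 0.09173516 0.117     ] @.121 [0.46279411 0.09140182 0.1215    ]
knob c [0.62897227 0.00806727] mark pts mm/deg
-23.512802714562724 12
redline 22 -174.0 [ 0.65151206 -0.25230862  0.07      ] 2.488968314660833
prong pts 459
scene bail ang -82.7 [0.46878522 0.08615374 0.117     ]
wood px 328.62295081967216 221.86885245901638 ray@.117 [0.46367083 0.09126427 0.117     ] @.121 [0.46916211 0.08647277 0.1215    ]
knob c [0.63219059 0.00770093] mark pts mm/deg
147.748620994028 10
redline 38 4.4 [ 0.64867673 -0.25129452  0.07      ] 4.085614426490789
prong pts 629
```

Measurements:

| Thing | Position (m) | Angle |
|---|---|---|
| Pail grip | (0.463, 0.0915, 0.116) | pail yaw about -16° |
| Warmer origin | (0.642, 0.172) | yaw about 16.4° |
| Knob | (0.630, 0.008), top at 0.034 | line about -28° |
| Shaft | (0.610, -0.2545) | yaw about 4.2° |

I'll move over the pail on an arc that avoids the base's dead zone.

```bash
python3 -m inch '{"increments":[{"x":0.63,"y":0.755,"spin":0.5},{"x":0.63,"y":0.755,"spin":0.5},{"x":0.63,"y":0.755,"spin":0.5},{"x":0.63,"y":0.755,"spin":0.5},{"x":0.63,"y":0.755,"spin":0.5},{"x":0.63,"y":0.755,"spin":0.5},{"x":0.63,"y":0.755,"spin":0.5},{"x":0.63,"y":0.755,"spin":0.5},{"x":0.63,"y":0.755,"spin":0.5},{"x":0.63,"y":0.755,"spin":0.5},{"x":0.63,"y":0.755,"spin":0.5},{"x":0.63,"y":0.755,"spin":0.5},{"x":0.63,"y":0.755,"spin":0.5},{"x":0.63,"y":0.755,"spin":0.5},{"x":0.63,"y":0.755,"spin":0.5},{"x":0.63,"y":0.755,"spin":0.5},{},{}]}' 1
python3 - <<'E'
import numpy as np
for yaw in(14,15,16,16.4,17,18):
  a=np.radians(yaw);c,s=np.cos(a),np.sin(a);o=[]
  for n in('top','scene'):
    p=np.load(n+'_prong.npy')[:,:2]-[.6424,.1724];x=p@[c,s];y=p@[-s,c]
    for sg in(1,-1):
        m=(y*sg>15e-3)&(y*sg<.05)&(x>-.035)&(x<.07);k=np.polyfit(x[m],y[m],1);o+=[round(k[1]*1000,1),round(np.degrees(k[0]),1)]
  print(yaw,o,x.min(),x.max())
E
```

```text
14 [np.float64(31.7), np.float64(2.6), np.float64(-32.2), np.float64(2.5), np.float64(31.2), np.float64(2.6), np.float64(-32.9), np.float64(2.3)] -0.032167036060654 0.09092983018328726
15 [np.float64(31.7), np.float64(1.6), np.float64(-32.1), np.float64(1.5), np.float64(31.2), np.float64(1.6), np.float64(-32.9), np.float64(1.3)] -0.0316629625902893 0.09039863059619248
16 [np.float64(31.7), np.float64(0.5), np.float64(-32.1), np.float64(0.4), np.float64(31.2), np.float64(0.6), np.float64(-32.9), np.float64(0.4)] -0.03207992826978671 0.08983989471050689
16.4 [np.float64(31.7), np.float64(0.1), np.float64(-32.1), np.float64(0.0), np.float64(31.2), np.float64(0.2), np.float64(-32.9), np.float64(-0.1)] -0.03230258095376204 0.08972089640433484
17 [np.float64(31.7), np.float64(-0.4), np.float64(-32.1), np.float64(-0.5), np.float64(31.2), np.float64(-0.4), np.float64(-32.9), np.float64(-0.7)] -0.03263360464284271 0.09003672832174471
18 [np.float64(31.7), np.float64(-1.4), np.float64(-32.1), np.float64(-1.6), np.float64(31.2), np.float64(-1.4), np.float64(-32.9), np.float64(-1.7)] -0.033177340503795685 0.0905411570331272$.increments[0]: bad value
```

```bash
python3 -m inch '{"increments":[{"x":0.63,"y":0.755,"z":0,"spin":0.5},{"x":0.63,"y":0.755,"z":0,"spin":0.5},{"x":0.63,"y":0.755,"z":0,"spin":0.5},{"x":0.63,"y":0.755,"z":0,"spin":0.5},{"x":0.63,"y":0.755,"z":0,"spin":0.5},{"x":0.63,"y":0.755,"z":0,"spin":0.5},{"x":0.63,"y":0.755,"z":0,"spin":0.5},{"x":0.63,"y":0.755,"z":0,"spin":0.5},{"x":0.63,"y":0.755,"z":0,"spin":0.5},{"x":0.63,"y":0.755,"z":0,"spin":0.5},{"x":0.63,"y":0.755,"z":0,"spin":0.5},{"x":0.63,"y":0.755,"z":0,"spin":0.5},{"x":0.63,"y":0.755,"z":0,"spin":0.5},{"x":0.63,"y":0.755,"z":0,"spin":0.5},{"x":0.63,"y":0.755,"z":0,"spin":0.5},{"x":0.63,"y":0.755,"z":0,"spin":0.5},{"x":0,"y":0,"z":0,"spin":0},{"x":0,"y":0,"z":0,"spin":0}]}' 1
```

```text
time_s: 1.6
tool_pos: [0.5515, -0.147, 0.222]
orientation: [-0.001, 0.86, 0.511, 0.0]
force: [-0.3, -1.0, -0.0]
width: 0.0872
grasp_force: 0.0
```

```bash
python3 -m inch '{"increments":[{"x":-0.316,"y":0.852,"z":0,"spin":0.305},{"x":-0.316,"y":0.852,"z":0,"spin":0.305},{"x":-0.316,"y":0.852,"z":0,"spin":0.305},{"x":-0.316,"y":0.852,"z":0,"spin":0.305},{"x":-0.316,"y":0.852,"z":0,"spin":0.305},{"x":-0.316,"y":0.852,"z":0,"spin":0.305},{"x":-0.316,"y":0.852,"z":0,"spin":0.305},{"x":0,"y":0,"z":0,"spin":0},{"x":0,"y":0,"z":0,"spin":0},{"x":0,"y":0,"z":0,"spin":0}]}' 1
python3 - <<'E'
from h import *
s=snap('scene');cv2.imwrite('pics/s1.png',s['image'][100:340,200:520,::-1].repeat(2,0).repeat(2,1));print(monitor.get_obs()['joint_pos'].round(2))
E
```

```text
time_s: 2.43
tool_pos: [0.4622, 0.087, 0.2225]
orientation: [0.0, 0.8, 0.6, -0.0]
force: [0.6, -0.1, 0.7]
width: 0.0871
grasp_force: 0.0
[ 0.41 -0.   -0.68  1.85 -0.    1.29 -0.55]
```

View pics/s1.png

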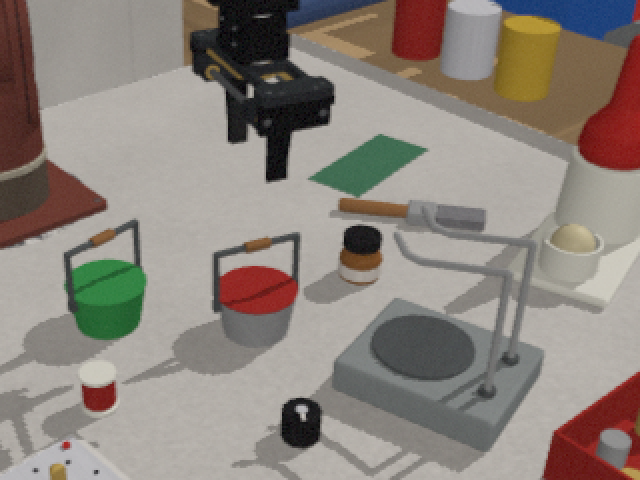

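The open gripper is above the red pail, its fingers straddling the bar. Descend and grip.

```bash
python3 -m inch '{"increments":[{"x":0.02,"y":0.11,"z":-0.6,"spin":0},{"x":0,"y":0,"z":-0.6,"spin":0},{"x":0,"y":0,"z":-0.6,"spin":0},{"x":0,"y":0,"z":-0.6,"spin":0},{"x":0,"y":0,"z":-0.5,"spin":0},{"x":0,"y":0,"z":-0.24,"spin":0},{"x":0,"y":0,"z":0,"spin":0},{"x":0,"y":0,"z":0,"spin":0}]}' 1
python3 -m inch '{"increments":[{"x":0,"y":0,"z":0,"spin":0},{"x":0,"y":0,"z":0,"spin":0},{"x":0,"y":0,"z":0,"spin":0},{"x":0,"y":0,"z":0,"spin":0},{"x":0,"y":0,"z":0,"spin":0},{"x":0,"y":0,"z":0,"spin":0},{"x":0,"y":0,"z":0,"spin":0},{"x":0,"y":0,"z":0,"spin":0},{"x":0,"y":0,"z":0,"spin":0},{"x":0,"y":0,"z":0,"spin":0}]}' 0 30
```

```text
time_s: 3.15
tool_pos: [0.4632, 0.0924, 0.0972]
orientation: [-0.0, 0.8, 0.601, -0.0]
force: [-0.5, -0.3, -0.3]
width: 0.0871
grasp_force: 0.0
time_s: 3.98
tool_pos: [0.4629, 0.0931, 0.0969]
orientation: [-0.0, 0.799, 0.601, -0.0]
force: [0.4, -0.4, 0.7]
width: 0.0284
grasp_force: 0.0
```

```bash
python3 -m inch '{"increments":[{"x":0,"y":0,"z":0,"spin":0},{"x":0,"y":0,"z":0,"spin":0},{"x":0,"y":0,"z":0,"spin":0},{"x":0,"y":0,"z":0,"spin":0},{"x":0,"y":0,"z":0.05,"spin":0},{"x":0,"y":0,"z":0.1,"spin":0},{"x":0,"y":0,"z":0.3,"spin":0},{"x":0,"y":0,"z":0.5,"spin":0},{"x":0,"y":0,"z":0.6,"spin":0},{"x":0,"y":0,"z":0.6,"spin":0},{"x":0,"y":0,"z":0.5,"spin":0},{"x":0,"y":0,"z":0.1,"spin":0},{"x":0,"y":0,"z":0,"spin":0}]}' 0 30
```

```text
time_s: 5.07
tool_pos: [0.4639, 0.0934, 0.2089]
orientation: [0.001, 0.799, 0.601, 0.001]
force: [0.6, -0.4, -1.5]
width: 0.0117
grasp_force: 29.9
```

```bash
python3 -m inch '{"increments":[{"x":0.33,"y":0.19,"z":0,"spin":0.775},{"x":0.33,"y":0.19,"z":0,"spin":0.775},{"x":0.33,"y":0.19,"z":0,"spin":0.775},{"x":0.33,"y":0.19,"z":0,"spin":0.775},{"x":0.33,"y":0.19,"z":0,"spin":0.775},{"x":0.33,"y":0.19,"z":0,"spin":0.775},{"x":0.33,"y":0.19,"z":0,"spin":0.775},{"x":0,"y":0,"z":0,"spin":0},{"x":0,"y":0,"z":0,"spin":0},{"x":0,"y":0,"z":0,"spin":0},{"x":0,"y":0,"z":0,"spin":0}]}'
python3 - <<'E'
from h import *
o=monitor.get_obs();q=o['orientation'];print(o['tool_pos'],np.degrees(2*np.arctan2(q[2],q[1]))-90)
s=snap('scene');cv2.imwrite('pics/s2.png',s['image'][100:340,200:520,::-1].repeat(2,0).repeat(2,1))
P=pts(s);hsv=cv2.cvtColor(s['image'],cv2.COLOR_RGB2HSV).astype(int)
w=np.linalg.norm(P[...,:2]-o['tool_pos'][:2],axis=-1)<.08
z=P[...,2];b=w&(z>.14)&(z<.26);a=np.radians(16.4)
d=P[b][:,:2]-[.6424,.1724];y=d@[-np.sin(a),np.cos(a)];x=d@[np.cos(a),np.sin(a)]
t=P[b];up=t[:,2]<.215
for sg in(1,-1):
    m=up&(np.sign(y)==sg)&(abs(y)>.035);print('upright',sg,m.sum(),np.median(y[m]),np.median(x[m]))
m=w&((hsv[...,0]<6)|(hsv[...,0]>174))&(hsv[...,1]>150)&(z>.12);d=P[m]-[.6424,.1724,0];print('lid',m.sum(),d.mean(0),d[:,2].mean(),'ylid',np.percentile(d[:,:2]@[-np.sin(a),np.cos(a)],[1,99]))
E
```

```text
time_s: 5.98
tool_pos: [0.5546, 0.1458, 0.2065]
orientation: [-0.0, 0.599, 0.801, -0.001]
force: [-0.5, 0.2, -1.4]
width: 0.0122
grasp_force: 29.9
[0.5545716  0.14583649 0.20650646] 16.379050759688653
upright 1 102 0.04406669284678218 -0.08973924619485439
upright -1 383 -0.04475941676829958 -0.08690947547965837
lid 816 [-0.08187029 -0.02960465  0.19890633] 0.19890632775542114 ylid [-0.0525776   0.04177907]
```

View pics/s2.png

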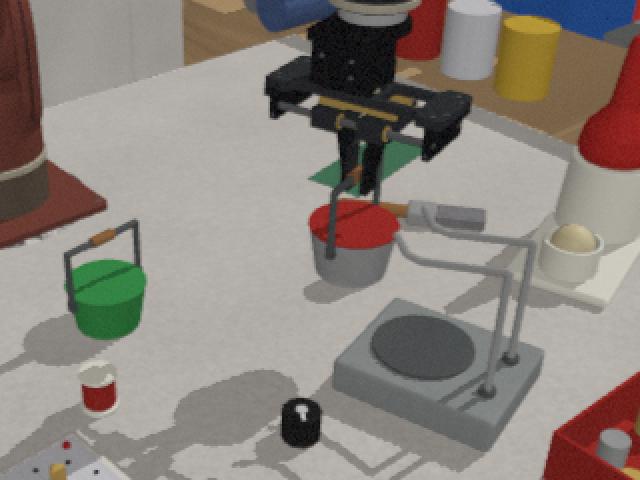

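The pail is held by its wooden grip at (355,178), in front of the hook. The lid height reads high, so I'll check how it hangs.

Run:
```python
from h import *
o=monitor.get_obs();a=np.radians(16.4);R=np.array([[np.cos(a),-np.sin(a)],[np.sin(a),np.cos(a)]])
for n in('scene','top'):
    s=snap(n);P=pts(s);hsv=cv2.cvtColor(s['image'],cv2.COLOR_RGB2HSV).astype(int)
    w=(np.linalg.norm(P[...,:2]-o['tool_pos'][:2],axis=-1)<.1)&(s['range_z']>0);z=P[...,2]
    m=w&((hsv[...,0]<4)|(hsv[...,0]>175))&(hsv[...,1]>170)&(z>.12)&(z<.3)
    L=lambda p:np.c_[(p[:,:2]-[.6424,.1724])@R,p[:,2]]
    p=L(P[m]);print(n,'lid',m.sum(),np.percentile(p,[2,50,98],axis=0).round(4).tolist())
    if m.sum()>50:
        k=np.linalg.lstsq(np.c_[p[:,:2],np.ones(len(p))],p[:,2],rcond=None)[0];print('tilt deg',np.degrees(k[:2]),'res',np.std(p[:,2]-np.c_[p[:,:2],np.ones(len(p))]@k))
    m=w&(hsv[...,0]>5)&(hsv[...,0]<20)&(hsv[...,1]>90)&(z>.15)&(z<.27);p=L(P[m]);print('wood',m.sum(),np.percentile(p,[2,50,98],axis=0).round(4).tolist() if m.any() else '')
```

```text
scene lid 699 [[-0.1326, -0.045, 0.1647], [-0.0858, -0.0043, 0.1667], [-0.0502, 0.039, 0.1688]]
tilt deg [-0.10523929  0.04833411] res 0.000957139355174669
wood 45 [[-0.0988, -0.0191, 0.1676], [-0.09, -0.01, 0.2293], [-0.0821, 0.0458, 0.2349]]
top lid 14 [[-0.0935, -0.0464, 0.1617], [-0.0714, -0.0408, 0.1682], [-0.0659, -0.0375, 0.1711]]
wood 0
```

Level, with the bar at z=0.225. Move in over the hook and lower.

```bash
python3 -m inch '{"increments":[{"x":0.364,"y":0.116,"z":0,"spin":0},{"x":0.364,"y":0.116,"z":0,"spin":0},{"x":0.364,"y":0.116,"z":0,"spin":0},{"x":0.364,"y":0.116,"z":0,"spin":0},{"x":0.364,"y":0.116,"z":0,"spin":0},{"x":0.364,"y":0.116,"z":0,"spin":0},{"x":0,"y":0,"z":0,"spin":0},{"x":0,"y":0,"z":0,"spin":0},{"x":0,"y":0,"z":-0.3,"spin":0},{"x":0,"y":0,"z":-0.4,"spin":0},{"x":0,"y":0,"z":-0.3,"spin":0},{"x":0,"y":0,"z":-0.1,"spin":0},{"x":0,"y":0,"z":0,"spin":0}]}'
python3 -m inch '{"increments":[{"x":0,"y":0,"z":-0.04,"spin":0},{"x":0,"y":0,"z":-0.04,"spin":0},{"x":0,"y":0,"z":-0.04,"spin":0},{"x":0,"y":0,"z":-0.04,"spin":0},{"x":0,"y":0,"z":0,"spin":0}]}'
```

```text
time_s: 7.22
tool_pos: [0.642, 0.1738, 0.1621]
orientation: [-0.0, 0.599, 0.801, -0.0]
force: [0.6, -0.1, -2.4]
width: 0.0118
grasp_force: 30.0
time_s: 7.63
tool_pos: [0.6432, 0.1745, 0.1582]
orientation: [0.001, 0.599, 0.801, 0.001]
force: [-2.9, -0.9, 6.5]
width: 0.0123
grasp_force: 30.0
```

```bash
python3 -m inch '{"increments":[{"x":0,"y":0,"z":0,"spin":0},{"x":0,"y":0,"z":0,"spin":0},{"x":0,"y":0,"z":0,"spin":0},{"x":0,"y":0,"z":0,"spin":0},{"x":0,"y":0,"z":0,"spin":0},{"x":0,"y":0,"z":0,"spin":0},{"x":0,"y":0,"z":0,"spin":0},{"x":0,"y":0,"z":0,"spin":0},{"x":0,"y":0,"z":0.2,"spin":0},{"x":0,"y":0,"z":0.4,"spin":0},{"x":0,"y":0,"z":0.6,"spin":0},{"x":0,"y":0,"z":0.6,"spin":0},{"x":0,"y":0,"z":0.6,"spin":0},{"x":0,"y":0,"z":0,"spin":0},{"x":0,"y":0,"z":0,"spin":0}]}' 0.6
python3 - <<'E'
from h import *
s=snap('scene');cv2.imwrite('pics/s3.png',s['image'][100:340,260:580,::-1].repeat(2,0).repeat(2,1))
P=pts(s);hsv=cv2.cvtColor(s['image'],cv2.COLOR_RGB2HSV).astype(int);z=P[...,2]
w=(np.linalg.norm(P[...,:2]-[.6424,.1724],axis=-1)<.09)&(s['range_z']>0)
a=np.radians(16.4);R=np.array([[np.cos(a),-np.sin(a)],[np.sin(a),np.cos(a)]])
m=w&((hsv[...,0]<4)|(hsv[...,0]>175))&(hsv[...,1]>170)&(z>.08)&(z<.2);p=P[m];p=np.c_[(p[:,:2]-[.6424,.1724])@R,p[:,2]]
k=np.linalg.lstsq(np.c_[p[:,:2],np.ones(len(p))],p[:,2],rcond=None)[0]
print(np.percentile(p,[2,50,98],axis=0).round(4).tolist(),np.degrees(k[:2]))
E
```

```text
time_s: 8.88
tool_pos: [0.6433, 0.1747, 0.2547]
orientation: [0.001, 0.599, 0.801, 0.001]
force: [-0.1, 0.1, -1.3]
width: 0.0523
grasp_force: 0.0
[[-0.0511, -0.0443, 0.1102], [-0.0024, -0.0048, 0.1169], [0.0321, 0.0368, 0.126]] [-10.01384658  -0.77892204]
```

View pics/s3.png

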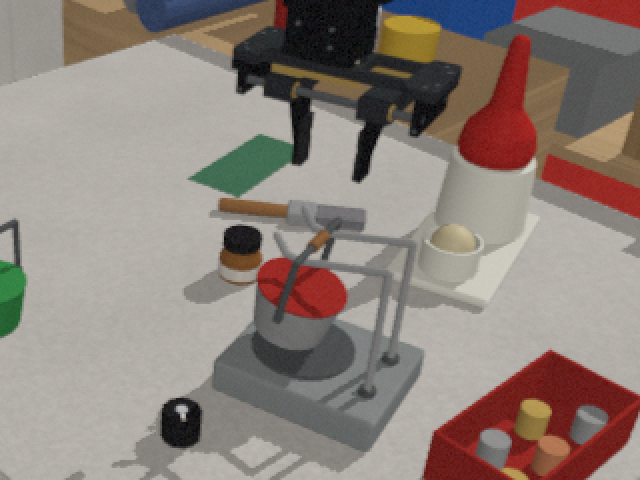

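The pail hangs on both prongs and is swinging a little. While it settles I'll refine the knob's angle with averaged images and recheck the pail.

```bash
cat > k.py <<'E'
from h import *
def avg(n,k=6):
    ss=[snap(n) for _ in range(k)];s=ss[0];s['image']=np.mean([x['image'] for x in ss],0);s['range_z']=np.median([x['range_z'] for x in ss],0);return s
def knob(s,c0,h):
    # warp the top plane to a metric grid, 0.5 mm
    g=np.arange(-.025,.0251,.0005);X=np.array([[proj(s,np.array([c0[0]+a,c0[1]+b,h])) for b in g] for a in g]).astype(np.float32)
    im=cv2.remap(s['image'].mean(-1).astype(np.float32),X[...,0],X[...,1],cv2.INTER_CUBIC);return g,im
E
python3 - <<'E'
from k import *
for n in('scene','top'):
    s=avg(n);P=pts(s);w=(np.linalg.norm(P[...,:2]-[.63,.008],axis=-1)<.024)&(abs(P[...,2]-.034)<.003)&(s['image'].mean(-1)<200)
    cam=-np.asarray(s['R']).T@s['t'];c=P[w][:,:2].mean(0);r=cv2.minEnclosingCircle((P[w][:,:2]*1000).astype(np.float32));print(n,c,r)
    g,im=knob(s,c,.034);A,B=np.meshgrid(g,g,indexing='ij')
    rr=np.hypot(A,B)
    m=(im>90)&(rr<.018)
    print(m.sum(),'blob c',A[m].mean(),B[m].mean())
    mm=m&(rr>.007);W=im-60
    print('dir from centre',np.degrees(np.arctan2((B*W)[mm].sum(),(A*W)[mm].sum())))
    v=np.linalg.svd(np.c_[A[m]-A[m].mean(),B[m]-B[m].mean()],full_matrices=False)[2][0];print('pca',np.degrees(np.arctan2(v[1],v[0])))
    cv2.imwrite(f'pics/k_{n}.png',cv2.resize(np.clip(im,0,255).astype(np.uint8),(390,390)))
    if n=='scene':
        hsv=cv2.cvtColor(s['image'].astype(np.uint8),cv2.COLOR_RGB2HSV).astype(int);z=P[...,2]
        m=(np.linalg.norm(P[...,:2]-[.6424,.1724],axis=-1)<.09)&((hsv[...,0]<4)|(hsv[...,0]>175))&(hsv[...,1]>170)&(z>.08)&(z<.2)
        p=P[m];k=np.linalg.lstsq(np.c_[p[:,:2],np.ones(len(p))],p[:,2],rcond=None)[0];print('pail tilt',np.degrees(k[:2]),p[:,2].mean())
a=[cv2.imread(f'pics/k_{n}.png') for n in('top','scene')];cv2.imwrite('pics/k.png',np.hstack(a))
E
```

```text
scene [0.63102177 0.00847013] ((629.4057006835938, 9.518004417419434), 20.86794090270996)
829 blob c -5.066344993966472e-05 -0.0003262967430639118
dir from centre -59.41210896810611
pca -36.43797557877119
pail tilt [3.60458986 0.87309845] 0.11711549964644612
top [0.62924044 0.00831642] ((629.8219604492188, 8.450660705566406), 20.32501220703125)
1009 blob c 0.004419722497522326 -0.0009340931615460654
dir from centre -16.754099180323408
pca -35.85070027448823
```

View pics/k.png

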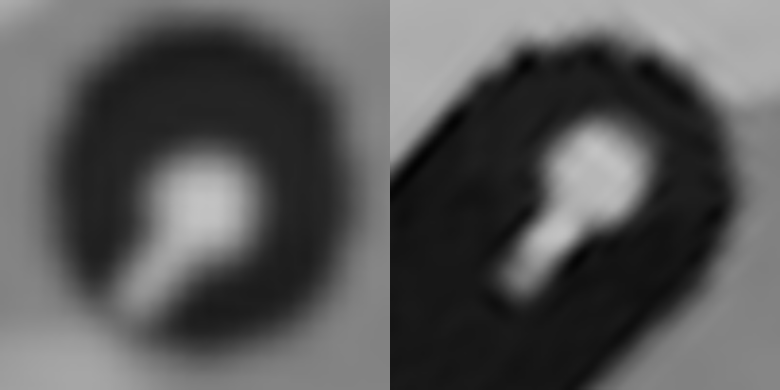

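In both warps the knob's white line points to about -37°, from disc (205,205) to line end (130,305) in the top one. So a pair of flats faces +8°. The pail's swing is dying out. Move over the knob.

```bash
python3 -m inch '{"increments":[{"x":-0.067,"y":-0.83,"z":0,"spin":-0.28},{"x":-0.067,"y":-0.83,"z":0,"spin":-0.28},{"x":-0.067,"y":-0.83,"z":0,"spin":-0.28},{"x":-0.067,"y":-0.83,"z":0,"spin":-0.28},{"x":-0.067,"y":-0.83,"z":0,"spin":-0.28},{"x":0,"y":0,"z":-0.8,"spin":0},{"x":0,"y":0,"z":-0.8,"spin":0},{"x":0,"y":0,"z":-0.8,"spin":0},{"x":0,"y":0,"z":-0.8,"spin":0},{"x":0,"y":0,"z":-0.8,"spin":0},{"x":0,"y":0,"z":0,"spin":0},{"x":0,"y":0,"z":0,"spin":0}]}' 0.85
python3 - <<'E'
from h import *
o=monitor.get_obs();q=o['orientation'];print(o['tool_pos'],np.degrees(2*np.arctan2(q[2],q[1]))-90)
E
```

```text
time_s: 10.53
tool_pos: [0.6283, 0.0081, 0.0917]
orientation: [-0.001, 0.656, 0.755, -0.001]
force: [-0.3, 0.2, 0.9]
width: 0.0742
grasp_force: 0.0
[0.62829639 0.00812596 0.0917382 ] 8.074612295634012
```

```bash
python3 -m inch '{"increments":[{"x":0.04,"y":0.02,"z":-0.6,"spin":0},{"x":0,"y":0,"z":-0.6,"spin":0},{"x":0,"y":0,"z":-0.6,"spin":0},{"x":0,"y":0,"z":-0.3,"spin":0},{"x":0,"y":0,"z":0,"spin":0},{"x":0,"y":0,"z":0,"spin":0}]}'
python3 -m inch '{"increments":[{"x":0,"y":0,"z":0,"spin":0},{"x":0,"y":0,"z":0,"spin":0},{"x":0,"y":0,"z":0,"spin":0},{"x":0,"y":0,"z":0,"spin":0},{"x":0,"y":0,"z":0,"spin":0},{"x":0,"y":0,"z":0,"spin":0},{"x":0,"y":0,"z":0,"spin":0},{"x":0,"y":0,"z":0,"spin":0},{"x":0,"y":0,"z":0,"spin":0},{"x":0,"y":0,"z":0,"spin":0}]}' 0 40
```

```text
time_s: 11.03
tool_pos: [0.6319, 0.0092, 0.0102]
orientation: [0.0, 0.656, 0.755, 0.001]
force: [0.2, -0.2, 0.7]
width: 0.0741
grasp_force: 0.0
time_s: 11.87
tool_pos: [0.6309, 0.0089, 0.0087]
orientation: [0.0, 0.656, 0.755, -0.0]
force: [-1.7, -0.4, 3.3]
width: 0.0396
grasp_force: 40.0
```

Gripped on the flats: width 39.6 mm. Lift, carry over the shaft and turn by +41° (target closing direction 49.2°).

```bash
python3 -m inch '{"increments":[{"x":0,"y":0,"z":0.3,"spin":0},{"x":0,"y":0,"z":0.8,"spin":0},{"x":0,"y":0,"z":0.9,"spin":0},{"x":0,"y":0,"z":0.9,"spin":0},{"x":0,"y":0,"z":0.7,"spin":0},{"x":-0.065,"y":-0.823,"z":0,"spin":0.856},{"x":-0.065,"y":-0.823,"z":0,"spin":0.856},{"x":-0.065,"y":-0.823,"z":0,"spin":0.856},{"x":-0.065,"y":-0.823,"z":0,"spin":0.856},{"x":-0.065,"y":-0.823,"z":0,"spin":0.856},{"x":-0.065,"y":-0.823,"z":0,"spin":0.856},{"x":-0.065,"y":-0.823,"z":0,"spin":0.856},{"x":-0.065,"y":-0.823,"z":0,"spin":0.856},{"x":0,"y":0,"z":0,"spin":0},{"x":0,"y":0,"z":0,"spin":0},{"x":0,"y":0,"z":0,"spin":0}]}'
cat > v.py <<'E'
from k import *
import sys
o=monitor.get_obs();q=o['orientation'];print(o['tool_pos'],np.degrees(2*np.arctan2(q[2],q[1]))-90,o['joint_pos'].round(2))
s=avg('scene',4);im=s['image'].astype(np.uint8)
u,v=proj(s,np.array([.610,-.2545,.12])).astype(int);print(u,v)
cv2.imwrite(sys.argv[1],cv2.resize(im[max(0,v-85):v+85,u-85:u+85,::-1],(595,595),interpolation=cv2.INTER_CUBIC))
P=pts(s);L=P[...,2];near=(np.hypot(P[...,0]-.61,P[...,1]+.2545)<.05)&(s['range_z']>0)
hsv=cv2.cvtColor(im,cv2.COLOR_RGB2HSV).astype(int)
br=near&(hsv[...,0]>10)&(hsv[...,0]<30)&(hsv[...,1]>90)&(L>.075)&(L<.106)
if br.any():
    R=np.asarray(s['R']);p=np.argwhere(br)[:,::-1].mean(0);d=P[br].mean(0);print('brass',br.sum(),p,d,P[br].max(0))
z0=o['tool_pos'][2]-.0087
kn=near&(hsv[...,2]<60)&(L>z0+.002)&(L<z0+.012)
print('knob low band',kn.sum(),P[kn].mean(0),P[kn].min(0),P[kn].max(0)); uv=np.argwhere(kn)[:,::-1];print(uv.min(0),uv.max(0))
E
python3 v.py pics/v1.png
```

```text
time_s: 13.2
tool_pos: [0.6101, -0.2539, 0.1529]
orientation: [-0.0, 0.349, 0.937, 0.0]
force: [0.2, 0.9, -0.9]
width: 0.0399
grasp_force: 40.0
[ 0.61012636 -0.25385439  0.15290671] 49.10336591055571 [ 0.84  0.49 -0.69  1.49  0.32  1.28  0.96]
227 325
brass 101 [228.79207921 339.08910891] [ 0.61191138 -0.25576319  0.09080929] [ 0.6143895  -0.24917173  0.10262336]
knob low band 115 [ 0.62368354 -0.26069661  0.15166062] [ 0.60065528 -0.28057824  0.14630572] [ 0.634903   -0.24002391  0.15610391]
[208 311] [241 321]
```

View pics/v1.png

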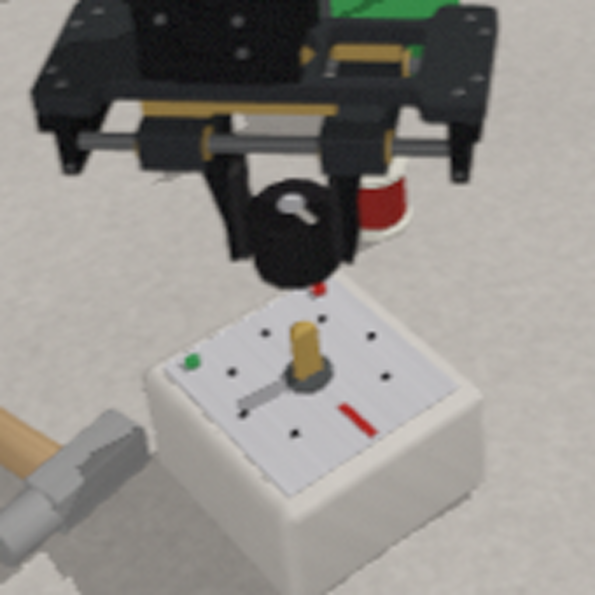

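The knob is held above the brass shaft at (305,350), and its line roughly parallels the red line. I'll check the line angle by warping and measure the lateral offset.

Run:
```python
from k import *
o=monitor.get_obs();c=o['tool_pos'];s=avg('scene',4)
h=c[2]-.0087+.034
g,im=knob(s,c[:2],h);A,B=np.meshgrid(g,g,indexing='ij');m=(im>100)&(np.hypot(A,B)<.017)
n,lab,st,ce=cv2.connectedComponentsWithStats(m.astype(np.uint8));i=1+np.argmin([np.hypot(*(ce[j]-50)) for j in range(1,n)]);m=lab==i
a,b=A[m],B[m];v=np.linalg.svd(np.c_[a-a.mean(),b-b.mean()],full_matrices=False)[2][0];print('knob line',np.degrees(np.arctan2(v[1],v[0])),m.sum(),'blob',a.mean(),b.mean())
# disc centre: erode line away
e=cv2.morphologyEx(m.astype(np.uint8),cv2.MORPH_OPEN,cv2.getStructuringElement(cv2.MORPH_ELLIPSE,(11,11)))>0
if e.any(): print('disc centre rel TCP mm',A[e].mean()*1e3,B[e].mean()*1e3,e.sum())
# shaft axis lateral residual
I=s['image'].astype(np.uint8);hsv=cv2.cvtColor(I,cv2.COLOR_RGB2HSV).astype(int);P=pts(s)
br=(np.hypot(P[...,0]-.61,P[...,1]+.2545)<.02)&(hsv[...,0]>10)&(hsv[...,0]<30)&(hsv[...,1]>80)&(P[...,2]>.078)&(P[...,2]<.106)
q=np.argwhere(br)
for v in range(q[:,0].min(),q[:,0].max()+1):
    u=q[q[:,0]==v,1]
    if len(u)>3: print(v,u.min(),u.max(),end='; ')
for z in(.08,.09,.102): print(z,proj(s,np.array([.6101,-.2539,z])))
dk=(hsv[...,2]<50)&(P[...,2]>.12)
for v in range(312,324): 
    u=np.nonzero(dk[v,195:255])[0]+195
    if len(u): print('k',v,u.min(),u.max(),end='; ')
print([proj(s,np.array([c[0],c[1],z])).round(1) for z in(h-.034,h-.02,h)])
```

```text
knob line 1.8350645240106491 717 blob 0.002041143654114388 0.0007907949790795195
disc centre rel TCP mm -1.1500956022944344 0.6061185468451457 523
332 227 230; 333 226 231; 334 225 232; 335 225 232; 336 225 232; 337 225 232; 338 226 232; 339 226 232; 340 226 232; 341 226 232; 342 226 233; 343 226 233; 344 226 231; 0.08 [229.78932318 342.58365156]
0.09 [229.24390579 338.34587262]
0.102 [228.57986326 333.1864011 ]
k 312 208 242; k 313 208 242; k 314 215 241; k 315 215 237; k 316 216 237; k 317 216 236; k 318 217 235; k 319 217 234; k 320 219 232; k 321 221 229; [array([226.9, 314.2]), array([226.1, 307.7]), array([224.9, 298.2])]
```

Angle (about 2° against 4°) and lateral alignment are both good. Descend in steps.

```bash
python3 -m inch '{"increments":[{"x":0,"y":0,"z":-0.35,"spin":0},{"x":0,"y":0,"z":-0.35,"spin":0},{"x":0,"y":0,"z":-0.2,"spin":0},{"x":0,"y":0,"z":-0.1,"spin":0},{"x":0,"y":0,"z":0,"spin":0},{"x":0,"y":0,"z":0,"spin":0}]}'
python3 -m inch '{"increments":[{"x":0,"y":0,"z":-0.06,"spin":0},{"x":0,"y":0,"z":-0.06,"spin":0},{"x":0,"y":0,"z":-0.06,"spin":0},{"x":0,"y":0,"z":0,"spin":0},{"x":0,"y":0,"z":0,"spin":0}]}'
```

```text
time_s: 14.1
tool_pos: [0.61, -0.2543, 0.1121]
orientation: [-0.0, 0.349, 0.937, 0.0]
force: [-0.9, 0.1, 0.1]
width: 0.0397
grasp_force: 40.0
time_s: 14.52
tool_pos: [0.61, -0.2544, 0.1053]
orientation: [-0.0, 0.349, 0.937, -0.0]
force: [-0.5, -0.5, -0.9]
width: 0.0396
grasp_force: 40.0
```

No force at 5 mm below the tip, so the bore is on the shaft. Continue to home.

```bash
python3 -m inch '{"increments":[{"x":0,"y":0,"z":-0.07,"spin":0},{"x":0,"y":0,"z":-0.07,"spin":0},{"x":0,"y":0,"z":-0.07,"spin":0},{"x":0,"y":0,"z":-0.07,"spin":0},{"x":0,"y":0,"z":0,"spin":0},{"x":0,"y":0,"z":0,"spin":0}]}'
python3 -m inch '{"increments":[{"x":0,"y":0,"z":-0.07,"spin":0},{"x":0,"y":0,"z":-0.05,"spin":0},{"x":0,"y":0,"z":0,"spin":0},{"x":0,"y":0,"z":0,"spin":0},{"x":0,"y":0,"z":0,"spin":0}]}'
```

```text
time_s: 15.02
tool_pos: [0.6099, -0.2544, 0.0939]
orientation: [-0.0, 0.349, 0.937, -0.0]
force: [-0.6, -0.1, -1.3]
width: 0.0395
grasp_force: 40.0
time_s: 15.43
tool_pos: [0.61, -0.2544, 0.0894]
orientation: [-0.0, 0.349, 0.937, -0.0]
force: [-0.2, 0.3, -0.4]
width: 0.0396
grasp_force: 40.0
```

```bash
python3 -m inch '{"increments":[{"x":0,"y":0,"z":-0.04,"spin":0},{"x":0,"y":0,"z":-0.04,"spin":0},{"x":0,"y":0,"z":0,"spin":0},{"x":0,"y":0,"z":0,"spin":0},{"x":0,"y":0,"z":0,"spin":0}]}'
python3 -m inch '{"increments":[{"x":0,"y":0,"z":-0.04,"spin":0},{"x":0,"y":0,"z":-0.04,"spin":0},{"x":0,"y":0,"z":0,"spin":0},{"x":0,"y":0,"z":0,"spin":0},{"x":0,"y":0,"z":0,"spin":0}]}'
```

```text
time_s: 15.85
tool_pos: [0.6103, -0.2544, 0.0865]
orientation: [0.0, 0.349, 0.937, -0.0]
force: [-0.6, 0.0, 3.7]
width: 0.0391
grasp_force: 40.0
time_s: 16.27
tool_pos: [0.6104, -0.2544, 0.0835]
orientation: [0.0, 0.349, 0.937, -0.0]
force: [-1.5, 1.1, 6.7]
width: 0.0393
grasp_force: 40.0
```

```bash
python3 -m inch '{"increments":[{"x":0,"y":0,"z":-0.04,"spin":0},{"x":0,"y":0,"z":-0.04,"spin":0},{"x":0,"y":0,"z":0,"spin":0},{"x":0,"y":0,"z":0,"spin":0},{"x":0,"y":0,"z":0,"spin":0},{"x":0,"y":0,"z":0,"spin":0}]}'
python3 v.py pics/v2.png
python3 - <<'E'
from h import *
s=snap('scene');P=pts(s);hsv=cv2.cvtColor(s['image'],cv2.COLOR_RGB2HSV).astype(int);z=P[...,2]
cv2.imwrite('pics/fin.png',s['image'][...,::-1])
m=(np.linalg.norm(P[...,:2]-[.6424,.1724],axis=-1)<.09)&((hsv[...,0]<4)|(hsv[...,0]>175))&(hsv[...,1]>170)&(z>.08)&(z<.2)
p=P[m];k=np.linalg.lstsq(np.c_[p[:,:2],np.ones(len(p))],p[:,2],rcond=None)[0];print('pail tilt',np.degrees(k[:2]),p.mean(0))
E
```

```text
time_s: 16.77
tool_pos: [0.6106, -0.2545, 0.0823]
orientation: [0.001, 0.349, 0.937, -0.0]
force: [-9.4, 0.7, 22.1]
width: 0.0398
grasp_force: 40.0
[ 0.61062225 -0.25448902  0.08231098] 49.15230766732739 [ 0.82  0.55 -0.67  1.56  0.36  1.16  0.93]
227 325
knob low band 93 [ 0.6238506  -0.26238423  0.08106271] [ 0.60130458 -0.27950442  0.0757575 ] [ 0.63637653 -0.24157079  0.08540785]
[214 344] [244 353]
pail tilt [1.00076298 0.1684304 ] [0.64725782 0.17198364 0.11687271]
```

View pics/fin.png

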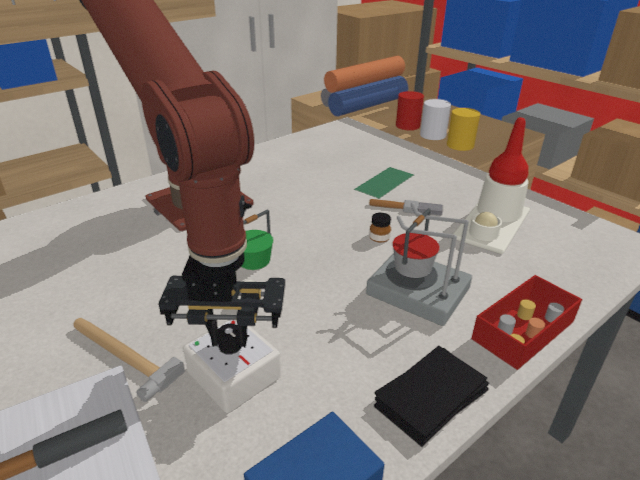

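The pail hangs level at rest at (415,255). The knob is home on the shaft and pressed to its stop at (230,340), with 22 N against the hand. Hand in.

```bash
python3 -c "
from plant import ticket
print(ticket.finish_job())"
```

```text
the job is handed in; nothing more can be done
None
```

I handed the job in (the hand-in returned no verdict): the pail is hanging at rest on the twin hook, let go of, and the knob is fully home on the D-shaft, still held pressed to its stop.

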